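# Free the lid dispenser and close the crispbread tub

## Robot

A 6-joint arm with a two-finger parallel gripper is mounted at the origin on the work surface. World frame = base frame: x ahead of the robot, y to its left, z up, the work surface at z = 0. Lengths are in m, angles in degrees, forces in N, time in s.
With the tool pointing down it reaches from about 0.25 to 0.725 m from the base axis. Payload 9.7 kg.
Tool frame: the origin (TCP) lies between the finger pads; the fingertips stand 11 mm ahead of it and the grasp point (between the pads) lies 8 mm behind it; z points along the fingers, y is the line along which they close (so a half turn about z gives the same grasp; the last joint's range is limited). The gripper opens to 85 mm and grips with 20 to 120 N. Pads are 22 mm wide; open, the fingers measure 114 mm over their backs; the gripper's body (76 mm by 85 mm) begins 54 mm behind the grasp point. The pads swing forward as they close: fully open they stand 13 mm farther back than shut.
Start: joints at [72.307, 4.979, 10.078, 95.1, 0, 90], TCP at [0.167, 0.524, 0.242] pointing down, gripper open.
Joint ranges: [-179.16, 179.16], [-48.56, 103.87], [-65.8, 70.77], [-126.05, 130.52], [-82.76, 87.17], [-180, 180]. Speed limits (degrees/s): [127.2, 127.2, 147.25, 180, 180, 180].

## Interface

Orientations are given as [roll, pitch, yaw] about the fixed x, y, z axes, in that order (R = Rz(yaw) Ry(pitch) Rx(roll)).
In Python, from workcell import monitor, cams, ticket gives the robot as it stands.
- The arm moves only by the tool carry_out, never from a script. Its argument "plan" is a list of rows, each an object with "travel": the shift along the world's x, y, z as a fraction of full scale, a list of three; "angular": the turn, a rotation vector about the world's x, y, z as a fraction of full scale, a list of three; "grip": the gripper's target within -1 to 1 (fully open at 1, half-way at 0, shut at -1). In form: [{"travel": [x, y, z], "angular": [ax, ay, az], "grip": grip}, ...]. A call has 1 to 8 rows; each row is the pose to reach, as a shift and turn from the pose commanded when the call began; what a row does not reach only later rows make up. Full scale, the value 1, is 300 mm for a shift and 0.5 rad for a turn. A row lasts 1/12 s, in which the tool goes at most 41.7 mm and 7.16 degrees, less where a joint would pass 70% of its speed; a pose out of reach is approached as far as the arm can. A call with a number of a shift or a turn outside -1 to 1 is refused whole. A call with a gripper value outside its range is refused whole. The fingers move at their own pace and stop on an object; "grip_force" is the grip in N (left out, the last holds). Time passes only in rows, so rows that repeat a pose let the fingers close. It gives the time, the measured TCP pose, the force, the opening and the grip force at its end, in the units of the state.
- monitor.get_obs(): the state, without advancing time (a new reading comes with each control period).
- cams.camera(name): name is "side" or "top" or "wrist"; returns a dict with "frame" (384x512x3 uint8, red, green, blue), "mtx" (3x3 intrinsics, pixels), "view" (4x4, takes a point from world to camera coordinates); the wrist camera has in their place "T_tool_cam" (4x4, takes a point from camera to tool coordinates, whose origin is the TCP and whose axes are the flange's). Camera axes: x right, y up, looking along -z (the intrinsics and any distortion apply to the point x, -y, -z); pixel columns grow to the right and rows downward; lengths in m; the calibration is good to about 2 mm. A picture is of the moment at which its call begins: read the wrist's pose just before it. There is no depth.
- ticket.job_done(): hands the job in; it is judged then, once.
The state is a dict: "time": time; "q": joint angles; "qd": joint speeds; "joint_efforts": joint torques, N m; "ee_pos": TCP position; "tcp_rot": TCP orientation; "wrist_force": force on the tool from outside, world axes, zero at the start; "torque": the same for the moment, N m; "opening": finger opening in m; "grasp_force": force on a finger pad.
Only numpy, scipy, OpenCV 4.12 (cv2) and the standard library are available. Lean on these libraries where they do the work, as an engineer would, in place of code of your own. Each camera call takes 0.05 s, during which the arm holds its last target. There are 200 camera calls.

## Task

The sprung lid dispenser has just been refilled and its carriage is still locked down: swing the cam lever on its side all the way back, away from the robot, so that the lids come up to the mouth. Draw the top lid out from under the lips towards the robot, just the one, so that the next lid comes up in its place, and put it squarely on the open tub of crispbread. Press it down firmly until it sits flat on the rim, and leave all the other things on the table where they are.

Things in the scene. Friction and masses are not known exactly. Their poses are not given: they have to be found in the camera images.
- magazine: Steel box of the lid dispenser, fixed, leaning 25 degrees towards the robot. Origin: centre of its mouth, level with the lips' underside, about 170 mm above the table. x runs up the slope, away from the robot; y to the left; z out of the mouth, square to the lids. 159 mm (x) by 71 mm (y) outside. Both side cheeks are cut down to z = -45 mm in front of x = 0, so fingers can grip the lid's long sides there.
- lips (a point): Point midway between the two turned-in steel lips (at magazine x = +57, y = 0, z = 0 mm). The lips run from x = +35 to +79 mm along the left and right edges, cover the lids' long edges by 6.5 mm and are 3 mm thick (z = 0 to +3 mm). The lid leaves along magazine -x: 45 mm of travel clears the lips, then lift it away along +z, and the spring lifts the next lid to the lips.
- front_stop (a point): Middle of the upper edge of the magazine's front stop (magazine x = -78, z = -16.5 mm), a 3 mm sheet that ends 2.5 mm under the raised top lid and holds back all the lids below it.
- cam_lever (a joint): Cam lever on the magazine's right (-y) side; pivot parallel to its y axis at x = +22, z = -71 mm. 0 rad: locked, standing square to the lids, its grip proud of the mouth; grows as it swings back (towards +x); stop at 1.0 rad. Over-centre cam: a push of 1 to 3 N at the grip takes it over; past about 0.6 rad the carriage is free. It stays where it is left.
- lever_grip (a point): Point on the axis of the lever's black round grip (16 mm thick, 62 mm long), 15 mm from its end and 105 mm from the pivot; while locked at magazine x = +22, y = -57, z = +34 mm. Its z axis runs from the pivot to the grip.
- carriage (a joint): Height of the sprung carriage under the lids, m along magazine z: 0 locked down; about 0.030 when freed, the four lids pressed against the lips with about 5 N; about 0.044 when three are left. Drawing the top lid out takes about 5 to 10 N.
- lid0_centre (a point): Top one of four alike white plastic lids: a cap 150 mm long (x), 62 wide (y), 14 high (z), top plate 3 mm, skirt 2.5 mm thick, hollow 145 x 57 mm, 11 mm deep; 60 g. Point: its centre, half-way up. They lie at 14 mm steps: fingers more than 14 mm below the top face touch the second lid. Locked: centre at magazine z = -37 mm; freed: at x = -1.5, z = -7 mm, top face at z = 0 under the lips.
- lid1_centre (a point): The second lid, the next to come up; same size and point. In its place at the mouth its centre lies at magazine z = -7 mm.
- tub: Open white plastic tub, a loose straight-sided box 140 mm long (its x), 52 mm wide (y), 80 mm high, wall 2.5 mm, about 0.4 kg, holding brown slices of crispbread. Origin: centre of its underside. The lid's skirt goes outside the wall with 2.5 mm play all round, either way round. Firmly means 8 N or more.
- tub_rim (a point): Centre of the tub's mouth, level with its rim, 80 mm above its underside. Seated, the lid's plate rests on the rim: its top face is 3 mm above the rim, its centre 4 mm below, its skirt's edge 11 mm below.
- bowl: bystander: round orange bowl, 120 mm wide, 55 mm high; origin under its centre
- tin: bystander: round tin, 84 mm wide, 85 mm high; origin under its centre
- can_a: bystander: food can, 74 mm wide, 110 mm high, on the left of the dispenser; origin under its centre
- jar: bystander: glass jar, 72 mm wide, 120 mm high; origin under its centre
- mug: bystander: mug, 80 mm wide, 90 mm high; origin under its centre
- spice: bystander: spice jar, 48 mm wide, 110 mm high; origin under its centre
- spoon: bystander: wooden spoon 200 mm long, lying in front of the dispenser; origin on its underside

How it is judged:
By the outcome, as a careful person would: the job done as asked, in the order asked, and still so for the second after the job is handed in, with the robot touching nothing.
It also fails if it takes over 64 s, if anything falls off the work surface, if the arm or the gripper's body presses on something with over 40 N, if the wrist force passes 120 N, or if a joint passes its speed limit or range.

## Working session

There is one attempt and no reset: what is moved stays moved. The work goes in short steps, Python scripts to look and compute and a tool call to move; the robot and the scene stay as the last step left them, time stands still between calls to the robot, and variables do not carry over. Pictures are saved under pics/ and viewed, at most 10 in all, crops included, and the job is handed in when it is done.

Besides the shell and the picture viewer there is one more tool, called as name(argument=value, ...), one argument or row to a line, values as JSON. carry_out: Moves the arm, as the interface text tells. Its arguments: {"type":"object","properties":{"plan":{"type":"array","items":{"type":"object","properties":{"travel":{"type":"array","items":{"type":"number"}},"angular":{"type":"array","items":{"type":"number"}},"grip":{"type":"number"}}}},"grip_force":{"type":"number"}},"required":["plan"]}

```bash
mkdir -p pics; cat > h.py <<'E'
import numpy as np, cv2
from workcell import monitor, cams, ticket
from scipy.spatial.transform import Rotation as R
def save(name,fn,crop=None,s=1.5):
    o=monitor.get_obs(); c=cams.camera(name); f=c["frame"]
    np.savez('pics/'+fn+'.npz',**{k:np.array(v) for k,v in c.items()},p=o['ee_pos'],r=o['tcp_rot'])
    if crop: f=f[crop[1]:crop[3],crop[0]:crop[2]]
    cv2.imwrite('pics/'+fn+'.png',cv2.resize(f,None,fx=s,fy=s,interpolation=cv2.INTER_CUBIC)[:,:,::-1])
def cam(fn):
    d=np.load('pics/'+fn+'.npz'); K=d['mtx']
    if 'view' in d: V=d['view']
    else:
        T=np.eye(4);T[:3,:3]=R.from_euler('xyz',d['r'],degrees=True).as_matrix();T[:3,3]=d['p'];V=np.linalg.inv(T@d['T_tool_cam'])
    return K,V
def proj(fn,P):
    K,V=cam(fn);P=np.atleast_2d(P);c=P@V[:3,:3].T+V[:3,3];c=c*[1,-1,-1];u=c@K.T;return u[:,:2]/u[:,2:]
def ray(fn,uv):
    K,V=cam(fn);d=np.linalg.inv(K)@[uv[0],uv[1],1]*[1,-1,-1];return -V[:3,:3].T@V[:3,3],V[:3,:3].T@d
def atz(fn,uv,z):
    o,d=ray(fn,uv);return o+d*(z-o[2])/d[2]
E
python3 - <<'E'
from h import *
for n in("top","side","wrist"):save(n,n+"0")
o=monitor.get_obs();print(o)
c=np.load('pics/top0.npz');print(c.files,[c[k] for k in c.files if k not in('frame',)])
E
```

```text
{'time': 0.15, 'q': array([7.23061340e+01, 5.00471993e+00, 1.00460620e+01, 9.50987110e+01,
       3.08118449e-04, 9.00013363e+01]), 'qd': array([ 0.01368173, -0.11760779,  0.16845971,  0.00791458,  0.02339748,
       -0.02087834]), 'joint_efforts': array([-5.64370184e-04, -5.20760858e+01,  4.65044689e+01,  1.37970684e-02,
        6.12394402e-07,  3.18219315e-05]), 'ee_pos': array([0.16711526, 0.52383978, 0.24174824]), 'tcp_rot': array([-1.79942631e+02, -3.06780285e-04,  1.62304797e+02]), 'wrist_force': array([-0.1403728 ,  0.34138019,  0.07497204]), 'torque': array([ 0.00982795, -0.01853156,  0.01954904]), 'grasp_force': 0.0, 'opening': 0.08545437328465695}
['frame', 'mtx', 'view', 'p', 'r'] [array([[378.74273337,   0.        , 256.10545444],
       [  0.        , 378.74273337, 192.16596154],
       [  0.        ,   0.        ,   1.        ]]), array([[-0.06577445, -0.99783361, -0.0013448 ,  0.02177156],
       [ 0.975801  , -0.06460366,  0.20889895, -0.5500954 ],
       [-0.20853327,  0.01242795,  0.97793631, -1.26878363],
       [ 0.        ,  0.        ,  0.        ,  1.        ]]), array([0.1671061 , 0.52379925, 0.24158831]), array([-1.79927270e+02,  2.15177623e-03,  1.62306513e+02])]
```

View pics/top0.png

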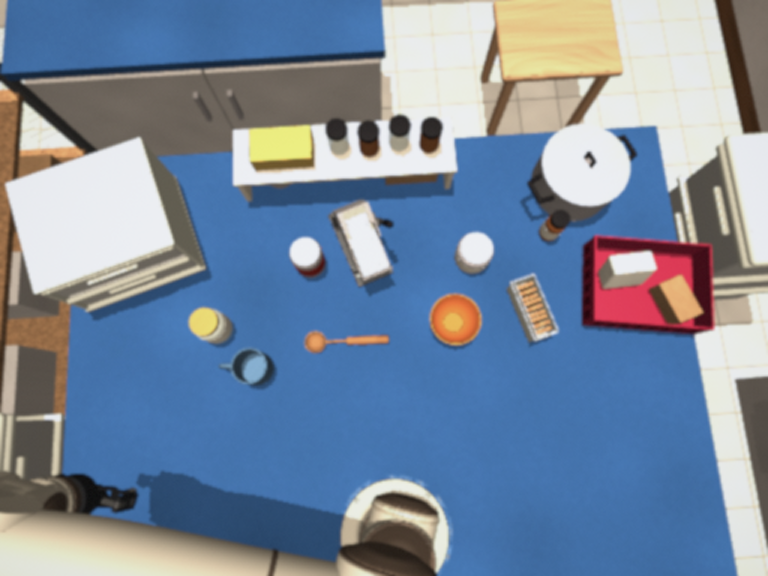

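View pics/side0.png

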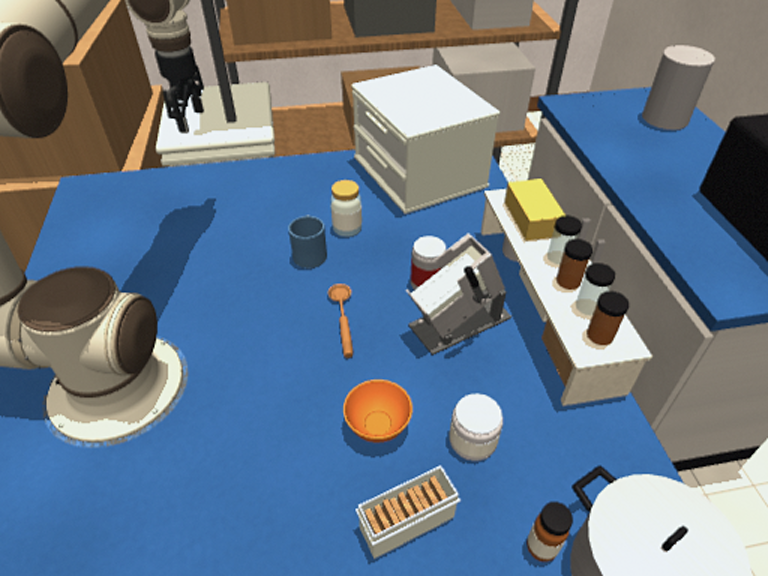

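The top view shows the dispenser at about (362,240), with its lever to the right at (387,222), and the tub at (533,307). The side view shows the dispenser at (460,290), the lever at (470,280) and the tub at (408,508). I'll enlarge crops of both.

```bash
python3 - <<'E'
from h import *
def crop(fn,x,y,w=66,h=50,s=6):
    f=np.load('pics/'+fn+'.npz')['frame'][y:y+h,x:x+w]
    return cv2.resize(f,(400,300),interpolation=cv2.INTER_CUBIC)
# origins; scale 4 => 100x75
def c4(fn,x,y):
    f=np.load('pics/'+fn+'.npz')['frame'][y:y+75,x:x+100]
    g=cv2.resize(f,(400,300),interpolation=cv2.INTER_CUBIC)
    for i in range(0,100,10):
        cv2.line(g,(i*4,0),(i*4,6 if (x+i)%50 else 14),(255,0,0));
    for i in range(0,75,10):
        cv2.line(g,(0,i*4),(6,i*4),(255,0,0))
    return g
m=np.vstack([np.hstack([c4('top0',190,125),c4('top0',310,170)]),np.hstack([c4('side0',255,150),c4('side0',220,305)])])
cv2.imwrite('pics/m1.png',m[:,:,::-1])
E
```

```text
(no output)
```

View pics/m1.png

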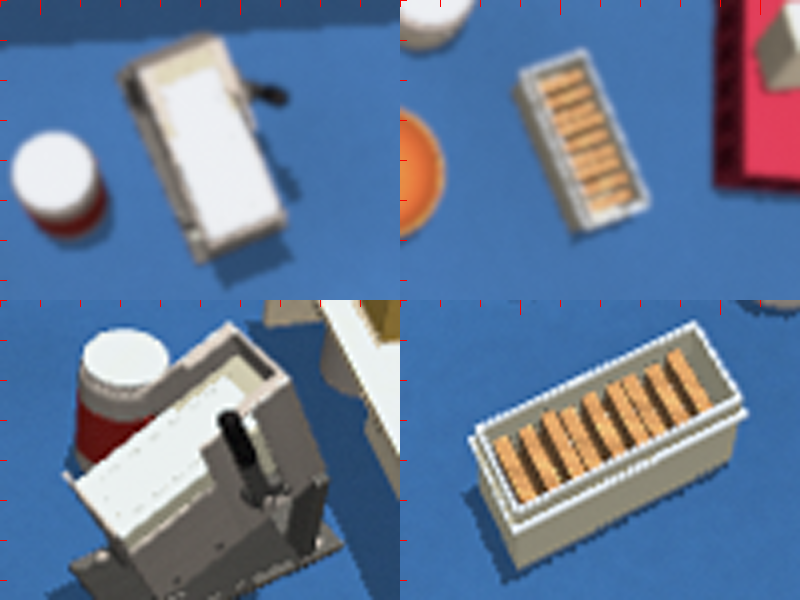

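```bash
cat >> h.py <<'E'
def magR(yaw): return R.from_euler('z',yaw)*R.from_euler('y',-25,degrees=True)
E
python3 - <<'E'
from h import *
from scipy.optimize import least_squares
T=lambda u,v:(190+u/4,125+v/4)
S=lambda u,v:(255+u/4,150+(v-300)/4)
obs=[('top0',(22,-57,49),T(283,97)),('side0',(22,-57,47),S(231,418)),('side0',(22,-57,-13),S(246,485)),
('top0',(22,-57,-13),T(248,90)),
('top0',(79.5,35.5,3),T(143,60)),('top0',(79.5,-35.5,3),T(215,38)),
('side0',(79.5,35.5,3),S(232,324)),('side0',(79.5,-35.5,3),S(291,378)),
('top0',(-79.5,35.5,-16.5),T(203,260)),('top0',(-79.5,-35.5,-16.5),T(287,224)),
('side0',(-79.5,35.5,-16.5),S(66,475)),('side0',(-79.5,-35.5,-16.5),S(124,548))]
def f(p):
    r=[]
    for c,P,uv in obs: r+=list(proj(c,magR(p[3]).apply(np.array(P)/1e3)+p[:3])[0]-uv)
    return np.array(r)
s=least_squares(f,[.5,0.07,.17,0.3],loss='soft_l1');print(s.x,np.degrees(s.x[3]));print(f(s.x).reshape(-1,2).round(1))
T=lambda u,v:(310+(u-400)/4,170+v/4)
S=lambda u,v:(220+(u-400)/4,305+(v-300)/4)
ob2=[('top0',(70,26),T(520,70)),('top0',(70,-26),T(585,50)),('top0',(-70,-26),T(648,206)),('top0',(-70,26),T(583,232)),
('side0',(-70,26),S(478,428)),('side0',(-70,-26),S(518,517)),('side0',(70,-26),S(739,401)),('side0',(70,26),S(697,325))]
def g(p):
    r=[]
    for c,P,uv in ob2: r+=list(proj(c,R.from_euler('z',p[2]).apply([P[0]/1e3,P[1]/1e3,.08])+[p[0],p[1],0])[0]-uv)
    return np.array(r)
t=least_squares(g,[.45,-.25,.3],loss='soft_l1');print(t.x,np.degrees(t.x[2]));print(g(t.x).reshape(-1,2).round(1))
# bystanders roughly
for n,uv,z in (('bowl',(455,320),.05),('tin',(475,253),.08),('can',(305,252),.11),('spoon',(388,340),.01),('spoonL',(315,342),.01),('shelf L front',(240,183),.08),('shelfR front',(452,172),.08),('spice jars shelf',(337,130),.2)):
    print(n,atz('top0',np.array(uv)/1.5,z).round(3))
E
```

```text
[0.63458939 0.02139347 0.16491364 0.3413624 ] 19.558624855287817
[[-1.1  0.1]
 [-0.5  0.5]
 [ 1.2 -4.8]
 [ 4.3  0.3]
 [-1.5  2.4]
 [ 0.9 -0.4]
 [-0.3  0.3]
 [ 0.3  1.2]
 [ 1.  -3.8]
 [-0.6 -2.9]
 [-0.4  0.5]
 [-1.4 -1.9]]
[ 0.48251725 -0.35601435  0.27435922] 15.71962534725508
[[ 2.2 -0.1]
 [-0.1 -0. ]
 [ 0.1 -1.1]
 [ 2.1 -2.5]
 [-1.1 -0. ]
 [-1.  -0.7]
 [ 0.8 -0.1]
 [-0.4 -0.5]]
bowl [ 0.466 -0.174  0.05 ]
tin [ 0.615 -0.231  0.08 ]
can [0.635 0.16  0.11 ]
spoon [ 0.435 -0.016  0.01 ]
spoonL [0.441 0.157 0.01 ]
shelf L front [0.825 0.313 0.08 ]
shelfR front [ 0.82  -0.196  0.08 ]
spice jars shelf [0.884 0.068 0.2  ]
```

```bash
cat >> h.py <<'E'
MP=np.array([.6346,.0214,.1649]);MY=np.radians(19.56)
def toolR(yaw=None): # mag aligned
    return magR(MY if yaw is None else yaw)*R.from_matrix(np.array([[-1,0,0],[0,1,0],[0,0,-1]]).T)
def mag(p): return magR(MY).apply(np.array(p)/1e3)+MP
def delta(pos,rot,frm=None):
    o=monitor.get_obs(); p,r=(o['ee_pos'],R.from_euler('xyz',o['tcp_rot'],degrees=True)) if frm is None else frm
    print('travel',((pos-p)/.3).round(3),'angular',((rot*r.inv()).as_rotvec()/.5).round(3),'|t|',np.linalg.norm(pos-p).round(3),'pos',np.round(pos,4))
def inmag(): 
    o=monitor.get_obs();print('t',o['time'],'magpos mm',(magR(MY).inv().apply(o['ee_pos']-MP)*1e3).round(1),'F',o['wrist_force'].round(1),'rotdiff',np.degrees((toolR()*R.from_euler('xyz',o['tcp_rot'],degrees=True).inv()).as_rotvec()).round(1))
E
python3 - <<'E'
from h import *
delta(mag((-20,-10,160)),toolR())
E
```

```text
travel [ 1.3   -1.802  0.199] angular [ 0.016 -0.888  1.28 ] |t| 0.669 pos [ 0.5572 -0.0167  0.3015]
```

carry_out(
  plan=[
    {"travel": [0.65, -0.9, 0.2], "angular": [0, -0.44, 0.64], "grip": 1},
    {"travel": [0.65, -0.9, 0.2], "angular": [0, -0.44, 0.64], "grip": 1},
    {"travel": [0.65, -0.9, 0.2], "angular": [0, -0.44, 0.64], "grip": 1},
    {"travel": [0.65, -0.9, 0.2], "angular": [0, -0.44, 0.64], "grip": 0},
    {"travel": [0.65, -0.9, 0.2], "angular": [0, -0.44, 0.64], "grip": 0},
    {"travel": [0.65, -0.9, 0.2], "angular": [0, -0.44, 0.64], "grip": 0},
    {"travel": [0.65, -0.9, 0.2], "angular": [0, -0.44, 0.64], "grip": -1},
    {"travel": [0.65, -0.9, 0.2], "angular": [0, -0.44, 0.64], "grip": -1},
  ],
)

```text
time: 0.82
ee_pos: [0.3596, 0.2563, 0.3018]
tcp_rot: [178.1, 12.4, -179.5]
wrist_force: [0.8, 0.2, -1.0]
opening: 0.0255
grasp_force: 0.0
```

```bash
python3 - <<'E'
from h import *
delta(mag((-20,-10,160)),toolR())
E
```

```text
travel [ 0.658 -0.91  -0.001] angular [ 0.015 -0.444  0.64 ] |t| 0.337 pos [ 0.5572 -0.0167  0.3015]
```

carry_out(
  plan=[
    {"travel": [0.65, -0.9, 0], "angular": [0, -0.44, 0.64], "grip": -1},
    {"travel": [0.65, -0.9, 0], "angular": [0, -0.44, 0.64], "grip": -1},
    {"travel": [0.65, -0.9, 0], "angular": [0, -0.44, 0.64], "grip": -1},
    {"travel": [0.65, -0.9, 0], "angular": [0, -0.44, 0.64], "grip": -1},
    {"travel": [0.65, -0.9, 0], "angular": [0, -0.44, 0.64], "grip": -1},
    {"travel": [0.65, -0.9, 0], "angular": [0, -0.44, 0.64], "grip": -1},
    {"travel": [0.65, -0.9, 0], "angular": [0, -0.44, 0.64], "grip": -1},
    {"travel": [0.65, -0.9, 0], "angular": [0, -0.44, 0.64], "grip": -1},
  ],
)

```text
time: 1.48
ee_pos: [0.5445, -0.0001, 0.3016]
tcp_rot: [-179.6, 24.8, -160.4]
wrist_force: [0.4, 1.0, 0.2]
opening: 0.0
grasp_force: 0.0
```

carry_out(
  plan=[
    {"travel": [0, 0, 0], "angular": [0, 0, 0], "grip": -1},
    {"travel": [0, 0, 0], "angular": [0, 0, 0], "grip": -1},
    {"travel": [0, 0, 0], "angular": [0, 0, 0], "grip": -1},
  ],
)

```text
time: 1.73
ee_pos: [0.5438, 0.0021, 0.3009]
tcp_rot: [-179.6, 24.7, -160.4]
wrist_force: [0.2, 1.5, -0.4]
opening: 0.0
grasp_force: 0.0
```

```bash
python3 - <<'E'
from h import *
inmag(); save('wrist','w1')
E
```

```text
t 1.7333 magpos mm [-26.   12.2 162.2] F [ 0.2  1.5 -0.4] rotdiff [ 0.4 -0.2  0.1]
```

View pics/w1.png

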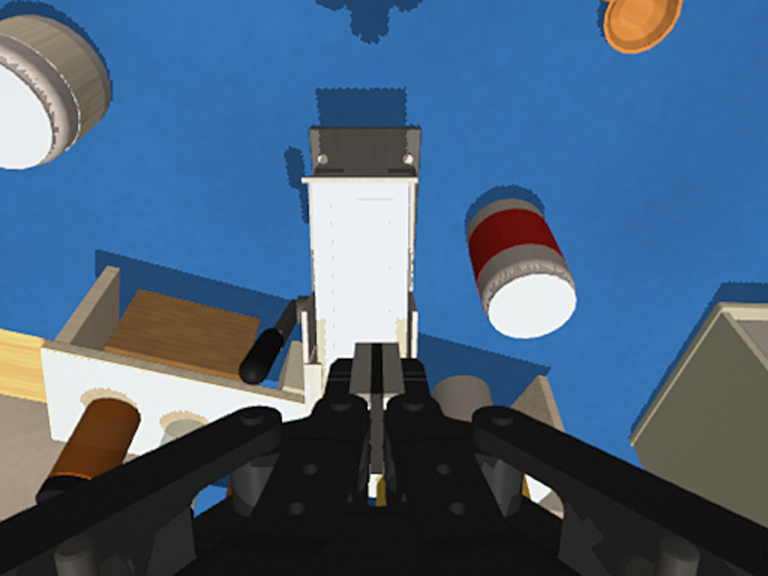

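```bash
python3 - <<'E'
from h import *
from scipy.optimize import least_squares
print(proj('w1',[mag(p) for p in [(-79.5,35.5,-16.5),(-79.5,-35.5,-16.5),(22,-57,49),(0,35.5,0),(0,-35.5,0),(-76.5,31,-30),(-76.5,-31,-30)]])*1.5)
print(np.load('pics/w1.npz')['mtx'][0])
T=lambda u,v:(190+u/4,125+v/4)
S=lambda u,v:(255+u/4,150+(v-300)/4)
W=lambda u,v:(u/1.5,v/1.5)
obs=[('top0',(22,-57,49),T(283,97),1),('side0',(22,-57,47),S(231,418),1),
('top0',(79.5,-35.5,3),T(215,38),.5),
('side0',(79.5,35.5,3),S(232,324),1),('side0',(79.5,-35.5,3),S(291,378),1),
('side0',(-79.5,35.5,-16.5),S(66,475),1),('side0',(-79.5,-35.5,-16.5),S(124,548),1),
('w1',(-79.5,35.5,-16.5),W(418,179),1),('w1',(-79.5,-35.5,-16.5),W(303,179),1),('w1',(22,-57,49),W(254,371),1)]
def f(p,w=1):
    r=[]
    for c,P,uv,k in obs: r+=list((proj(c,magR(p[3]).apply(np.array(P)/1e3)+p[:3])[0]-uv)*(k if w else 1))
    return np.array(r)
s=least_squares(f,[.63,0.02,.17,0.34],loss='soft_l1');print(s.x,np.degrees(s.x[3]));print(f(s.x,0).reshape(-1,2).round(1))
E
```

```text
[[412.35680137 178.04331043]
 [298.41976408 177.89420365]
 [247.32708672 372.62029294]
 [411.57234973 307.96094108]
 [299.22443103 307.65854257]
 [403.98438238 181.91948677]
 [308.81469836 181.79100219]]
[325.33161053   0.         250.84750309]
[0.63574703 0.02469818 0.16217407 0.34194769] 19.592159227962476
[[-2.2  0. ]
 [-0.6  0.3]
 [-0.2 -0.4]
 [-0.3  0.2]
 [ 0.2  1.1]
 [-0.2  0.3]
 [-1.3 -2.2]
 [-1.2  0.1]
 [ 0.4  0. ]
 [-0.   0.3]]
```

```bash
sed -i 's/^MP=.*/MP=np.array([.6355,.0245,.164]);MY=np.radians(19.59)/' h.py; python3 - <<'E'
from h import *
inmag()
for p in [(-8,-60,60),(-8,-60,30)]: delta(mag(p),toolR())
b=mag((-8,-60,30))
for th in (0.,.2,.4,.6,.8,1.0,1.04):
    r=98;c=np.array([22+r*np.sin(th)-8*np.cos(th),-71+r*np.cos(th)+8*np.sin(th)])
    P=(c[0]-11,-60,c[1]+11-(8*(1-th) if th<1 else 0)); print(th,np.round(P,1),end=' ');delta(mag(P),toolR(),(b,toolR()))
E
```

```text
t 1.7833 magpos mm [-27.1  10.4 164.1] F [0.1 0.3 0.3] rotdiff [ 0.4 -0.1  0.1]
travel [ 0.271 -0.152 -0.288] angular [ 0.015 -0.004  0.003] |t| 0.127 pos [ 0.6249 -0.043   0.215 ]
travel [ 0.311 -0.138 -0.378] angular [ 0.015 -0.004  0.003] |t| 0.153 pos [ 0.6368 -0.0387  0.1878]
0.0 [  3. -60.  30.] travel [0.031 0.011 0.015] angular [0. 0. 0.] |t| 0.011 pos [ 0.6462 -0.0354  0.1925]
0.2 [ 22.6 -60.   31.2] travel [0.086 0.03  0.047] angular [0. 0. 0.] |t| 0.031 pos [ 0.6625 -0.0296  0.2019]
0.4 [ 41.8 -60.   28.6] travel [0.144 0.051 0.066] angular [0. 0. 0.] |t| 0.05 pos [ 0.6799 -0.0234  0.2076]
0.6 [ 59.7 -60.   22.2] travel [0.203 0.072 0.072] angular [0. 0. 0.] |t| 0.068 pos [ 0.6978 -0.017   0.2094]
0.8 [ 75.7 -60.   12.4] travel [0.262 0.093 0.065] angular [0. 0. 0.] |t| 0.086 pos [ 0.7153 -0.0108  0.2073]
1.0 [ 89.1 -60.   -0.3] travel [0.317 0.113 0.045] angular [0. 0. 0.] |t| 0.102 pos [ 0.7319 -0.0049  0.2014]
1.04 [ 91.5 -60.   -3.5] travel [0.328 0.117 0.039] angular [0. 0. 0.] |t| 0.105 pos [ 0.7351 -0.0037  0.1995]
```

carry_out(
  plan=[
    {"travel": [0.135, -0.076, -0.1], "angular": [0, 0, 0], "grip": -1},
    {"travel": [0.27, -0.152, -0.2], "angular": [0.015, 0, 0], "grip": -1},
    {"travel": [0.271, -0.152, -0.288], "angular": [0.015, 0, 0], "grip": -1},
    {"travel": [0.271, -0.152, -0.288], "angular": [0.015, 0, 0], "grip": -1},
    {"travel": [0.271, -0.152, -0.288], "angular": [0.015, 0, 0], "grip": -1},
    {"travel": [0.311, -0.138, -0.378], "angular": [0.015, 0, 0], "grip": -1},
    {"travel": [0.311, -0.138, -0.378], "angular": [0.015, 0, 0], "grip": -1},
    {"travel": [0.311, -0.138, -0.378], "angular": [0.015, 0, 0], "grip": -1},
  ],
)

```text
time: 2.45
ee_pos: [0.6366, -0.0376, 0.1891]
tcp_rot: [180.0, 24.9, -160.4]
wrist_force: [-0.4, 0.6, -0.1]
opening: 0.0002
grasp_force: 0.0
```

```bash
python3 - <<'E'
from h import *
inmag(); save('wrist','w2')
E
```

```text
t 2.45 magpos mm [ -7.4 -58.9  31.1] F [-0.4  0.6 -0.1] rotdiff [ 0.  -0.1 -0. ]
```

View pics/w2.png

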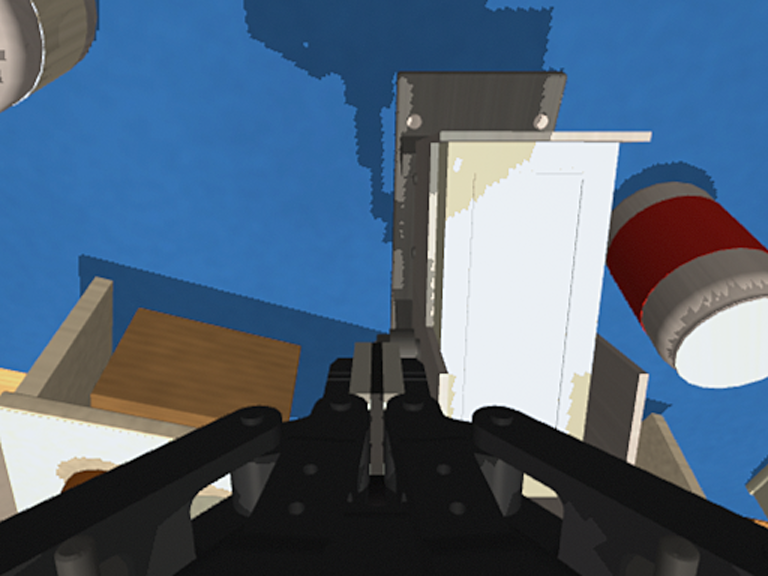

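The fingers at (378,370) are beside the right cheek and in front of the lever, which they hide. Now the push along the arc.

carry_out(
  plan=[
    {"travel": [0.03, 0.009, 0.013], "angular": [0, 0, 0], "grip": -1},
    {"travel": [0.058, 0.018, 0.03], "angular": [0, 0, 0], "grip": -1},
    {"travel": [0.086, 0.027, 0.044], "angular": [0, 0, 0], "grip": -1},
    {"travel": [0.115, 0.037, 0.054], "angular": [0, 0, 0], "grip": -1},
    {"travel": [0.144, 0.047, 0.062], "angular": [0, 0, 0], "grip": -1},
    {"travel": [0.173, 0.058, 0.067], "angular": [0, 0, 0], "grip": -1},
    {"travel": [0.203, 0.068, 0.068], "angular": [0, 0, 0], "grip": -1},
    {"travel": [0.203, 0.068, 0.068], "angular": [0, 0, 0], "grip": -1},
  ],
)

```text
time: 3.17
ee_pos: [0.6996, -0.018, 0.2086]
tcp_rot: [180.0, 25.0, -160.5]
wrist_force: [-0.3, -0.5, 0.2]
opening: 0.0
grasp_force: 0.0
```

carry_out(
  plan=[
    {"travel": [0.029, 0.01, -0.002], "angular": [0, 0, 0], "grip": -1},
    {"travel": [0.059, 0.021, -0.007], "angular": [0, 0, 0], "grip": -1},
    {"travel": [0.087, 0.031, -0.015], "angular": [0, 0, 0], "grip": -1},
    {"travel": [0.114, 0.041, -0.027], "angular": [0, 0, 0], "grip": -1},
    {"travel": [0.114, 0.041, -0.027], "angular": [0, 0, 0], "grip": -1},
  ],
)

```text
time: 3.58
ee_pos: [0.7302, -0.0077, 0.2014]
tcp_rot: [-180.0, 24.6, -160.7]
wrist_force: [-34.8, -10.6, 18.5]
opening: -0.0002
grasp_force: 21.7
```

```bash
python3 - <<'E'
from h import *
inmag(); 
E
```

```text
t 3.5833 magpos mm [ 86.9 -62.1   0.7] F [-34.8 -10.6  18.5] rotdiff [ 0.1 -0.4  0.2]
```

```bash
python3 - <<'E'
from h import *
for p in [(75,-62,30),(40,-40,80),(-40,0,110)]: delta(mag(p),toolR())
E
```

```text
travel [-0.073 -0.026  0.072] angular [ 0.005 -0.013  0.009] |t| 0.032 pos [ 0.7084 -0.0154  0.2229]
travel [-0.263 -0.016  0.173] angular [ 0.005 -0.013  0.009] |t| 0.095 pos [ 0.6512 -0.0124  0.2534]
travel [-0.576  0.015  0.151] angular [ 0.005 -0.013  0.009] |t| 0.179 pos [ 0.5575 -0.0032  0.2468]
```

carry_out(
  plan=[
    {"travel": [-0.075, -0.026, 0.075], "angular": [0, -0.01, 0], "grip": -1},
    {"travel": [-0.17, -0.02, 0.125], "angular": [0, -0.01, 0], "grip": -1},
    {"travel": [-0.265, -0.016, 0.175], "angular": [0, -0.01, 0], "grip": 0},
    {"travel": [-0.37, -0.005, 0.17], "angular": [0, -0.01, 0], "grip": 1},
    {"travel": [-0.47, 0.005, 0.16], "angular": [0, -0.01, 0], "grip": 1},
    {"travel": [-0.575, 0.015, 0.15], "angular": [0, -0.01, 0], "grip": 1},
    {"travel": [-0.575, 0.015, 0.15], "angular": [0, -0.01, 0], "grip": 1},
    {"travel": [-0.575, 0.015, 0.15], "angular": [0, -0.01, 0], "grip": 1},
  ],
)

```text
time: 4.25
ee_pos: [0.5595, -0.0017, 0.246]
tcp_rot: [-179.9, 25.3, -160.5]
wrist_force: [1.0, 0.1, -0.0]
opening: 0.0722
grasp_force: 0.0
```

carry_out(
  plan=[
    {"travel": [0, 0, 0], "angular": [0, 0, 0], "grip": 1},
    {"travel": [0, 0, 0], "angular": [0, 0, 0], "grip": 1},
    {"travel": [0, 0, 0], "angular": [0, 0, 0], "grip": 1},
    {"travel": [0, 0, 0], "angular": [0, 0, 0], "grip": 1},
  ],
)

```text
time: 4.58
ee_pos: [0.5605, -0.002, 0.2448]
tcp_rot: [-179.9, 25.1, -160.5]
wrist_force: [-0.2, 0.0, -0.4]
opening: 0.0854
grasp_force: 0.0
```

```bash
python3 - <<'E'
from h import *
inmag(); save('wrist','w3',s=1.5);save('side','s3')
K,V=cam('w3')
a=np.load('pics/w3.npz')['frame'][90:290,110:390]; b=np.load('pics/side0.npz')['frame']
f=np.load('pics/s3.npz')['frame'][135:245,250:350]
m=np.hstack([cv2.resize(a,(560,400),interpolation=cv2.INTER_CUBIC),cv2.resize(f,(240,264),interpolation=cv2.INTER_CUBIC)[:264].copy() if 0 else np.zeros((400,0,3),np.uint8)])
g=cv2.resize(f,(364,400),interpolation=cv2.INTER_CUBIC)
g=cv2.resize(g,(236,259));g=np.vstack([g,np.zeros((141,236,3),np.uint8)])
cv2.imwrite('pics/m3.png',np.hstack([m,g])[:,:,::-1])
E
```

```text
t 4.5833 magpos mm [-37.9   0.2 106.8] F [-0.2  0.  -0.4] rotdiff [0.  0.1 0.1]
```

View pics/m3.png

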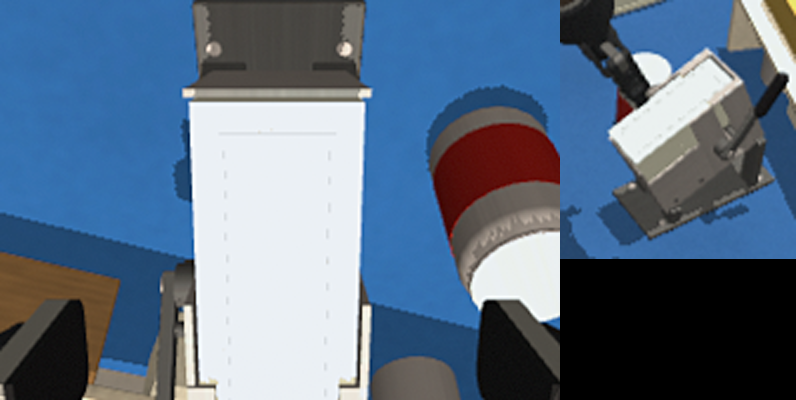

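```bash
python3 - <<'E'
from h import *
P=[(-76.5,31,0),(-76.5,-31,0),(35,31,0),(35,-31,0),(-79.5,35.5,-16.5),(-79.5,-35.5,-16.5),(35,24.5,3),(35,-24.5,3)]
u=proj('w3',[mag(p) for p in P]);print(((u-[110,90])*2).round(1))
K,V=cam('w3');print((V[:3,:3]@mag(P[0])+V[:3,3])[2])
d=np.load('pics/w3.npz');print(d['T_tool_cam'].round(3))
E
```

```text
[[360.9 104.8]
 [191.3 105. ]
 [352.5 377.7]
 [201.4 377.7]
 [367.8  92.1]
 [185.2  92.2]
 [337.2 381.5]
 [216.5 381.6]]
-0.23781208755669536
[[ 0.     0.966  0.26   0.066]
 [ 1.    -0.    -0.001  0.002]
 [-0.001  0.26  -0.966 -0.132]
 [ 0.     0.     0.     1.   ]]
```

```bash
python3 - <<'E'
from h import *
from scipy.optimize import least_squares
W=lambda u,v:(u/1.5,v/1.5)
C=lambda u,v:(110+u/2,90+v/2)
S=lambda u,v:(255+u/4,150+(v-300)/4)
obs=[('w1',(-79.5,35.5,-16.5),W(418,179)),('w1',(-79.5,-35.5,-16.5),W(303,179)),
('w3',(-76.5,31,0),C(366,101)),('w3',(-76.5,-31,0),C(189,101)),('w3',(-79.5,35.5,-16.5),C(373,92)),('w3',(-79.5,-35.5,-16.5),C(182,92)),
('w3',(35,24.5,3),C(341,386)),('w3',(35,-24.5,3),C(215,386)),
('side0',(79.5,35.5,3),S(232,324)),('side0',(79.5,-35.5,3),S(291,378)),
('side0',(-79.5,35.5,-16.5),S(66,475))]
def f(p):
    r=[]
    for c,P,uv in obs: r+=list((proj(c,magR(p[3]).apply(np.array(P)/1e3)+p[:3])[0]-uv))
    return np.array(r)
for sub in (obs,obs[:8]):
    obs=sub;s=least_squares(f,[.63,0.02,.17,0.34],loss='soft_l1');print(s.x,np.degrees(s.x[3]));print(f(s.x).reshape(-1,2).round(1).tolist())
E
```

```text
[0.63232698 0.02372952 0.1683113  0.33844225] 19.391312795120477
[[-0.1, -0.1], [-0.3, -0.4], [-0.8, 1.3], [0.9, 1.1], [-0.9, -0.6], [1.3, -0.8], [-1.0, 0.1], [0.4, -0.0], [-1.1, -1.0], [-0.6, -0.1], [-1.3, -0.8]]
[0.63161915 0.02369607 0.16910254 0.34102043] 19.539031252929206
[[0.0, -0.5], [-0.4, -0.6], [-0.6, 1.0], [0.7, 1.0], [-0.7, -1.0], [1.1, -1.0], [-0.6, 0.4], [0.6, 0.4]]
```

```bash
sed -i 's/^MP=.*/MP=np.array([.632,.0237,.169]);MY=np.radians(19.5)/' h.py; python3 - <<'E'
from h import *
d=np.load('pics/w3.npz');K=d['mtx'];Ti=np.linalg.inv(d['T_tool_cam'])
def pt(P):
    c=(Ti[:3,:3]@(np.array(P)/1e3)+Ti[:3,3])*[1,-1,-1];u=K@c;return (u[:2]/u[2]).round(1)
for z in (11,5,-2,-10): print(z,'shut',[ (pt((x,y,z))*1.5).round() for x in(11,-11) for y in(-14,14)],'open',[((pt((11,y,z))-[110,90])*2).round() for y in (-42.5,42.5)])
inmag()
E
python3 - <<'E'
import sys;sys.path.insert(0,'.')
import os;os.chdir('.')
from h import *
a=np.load('pics/w3.npz')['frame'][200:384,90:420];cl=np.load('pics/w2.npz')['frame'][215:275,190:310]
A=cv2.resize(a,(660,368));B=cv2.resize(cl,(360,180))
m=np.zeros((560,660,3),np.uint8);m[:368]=A;m[375:555,:360]=B
cv2.imwrite('pics/m4.png',m[:,:,::-1])
E
```

```text
11 shut [array([326., 339.]), array([415., 339.]), array([327., 402.]), array([414., 402.])] open [array([ 92., 271.]), array([455., 271.])]
5 shut [array([324., 346.]), array([417., 346.]), array([326., 411.]), array([415., 411.])] open [array([ 85., 281.]), array([462., 281.])]
-2 shut [array([321., 355.]), array([418., 355.]), array([323., 423.]), array([417., 423.])] open [array([ 76., 293.]), array([470., 293.])]
-10 shut [array([318., 367.]), array([421., 367.]), array([320., 438.]), array([419., 438.])] open [array([ 63., 309.]), array([481., 309.])]
t 4.6833 magpos mm [-37.   -0.2 100.9] F [-0.2  0.5  0.4] rotdiff [0.  0.2 0. ]
```

View pics/m4.png

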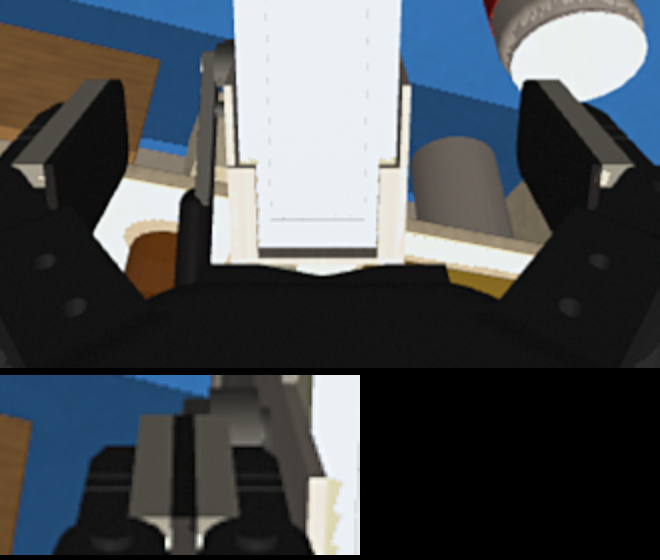

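Open tips sit around 13 mm farther back than shut, as the text says, so the tip height has to allow for that. Now I descend over the lid's front part.

```bash
python3 - <<'E'
from h import *
for p in [(-22,0,30),(-22,0,-5)]: delta(mag(p),toolR())
b=mag((-22,0,-5))
for p in [(-46,0,-5),(-70,0,-5),(-70,0,60)]: delta(mag(p),toolR(),(b,toolR()))
E
```

```text
travel [ 0.137  0.049 -0.193] angular [0.    0.005 0.001] |t| 0.073 pos [0.6013 0.0128 0.1869]
travel [ 0.183  0.066 -0.299] angular [0.    0.005 0.001] |t| 0.107 pos [0.6152 0.0177 0.1552]
travel [-0.068 -0.024 -0.034] angular [0. 0. 0.] |t| 0.024 pos [0.5947 0.0105 0.145 ]
travel [-0.137 -0.048 -0.068] angular [0. 0. 0.] |t| 0.048 pos [0.5742 0.0032 0.1349]
travel [-0.223 -0.079  0.129] angular [0. 0. 0.] |t| 0.081 pos [ 0.5483 -0.0059  0.1938]
```

carry_out(
  plan=[
    {"travel": [0.07, 0.025, -0.097], "angular": [0, 0, 0], "grip": 1},
    {"travel": [0.137, 0.049, -0.193], "angular": [0, 0, 0], "grip": 1},
    {"travel": [0.137, 0.049, -0.193], "angular": [0, 0.005, 0], "grip": 1},
    {"travel": [0.16, 0.057, -0.246], "angular": [0, 0.005, 0], "grip": 1},
    {"travel": [0.183, 0.066, -0.299], "angular": [0, 0.005, 0], "grip": 1},
    {"travel": [0.183, 0.066, -0.299], "angular": [0, 0.005, 0], "grip": 1},
    {"travel": [0.183, 0.066, -0.299], "angular": [0, 0.005, 0], "grip": 1},
  ],
  grip_force=40,
)

```text
time: 5.27
ee_pos: [0.6143, 0.0179, 0.1552]
tcp_rot: [180.0, 25.0, -160.5]
wrist_force: [0.1, 0.3, -0.3]
opening: 0.0856
grasp_force: 0.0
```

```bash
python3 - <<'E'
from h import *
inmag(); save('wrist','w5',s=1.5); inmag()
E
```

```text
t 5.2667 magpos mm [-22.7   0.4  -4.7] F [ 0.1  0.3 -0.3] rotdiff [ 0. -0.  0.]
t 5.3167 magpos mm [-21.9   0.1  -3.7] F [0.2 0.5 0.3] rotdiff [0.  0.1 0. ]
```

View pics/w5.png

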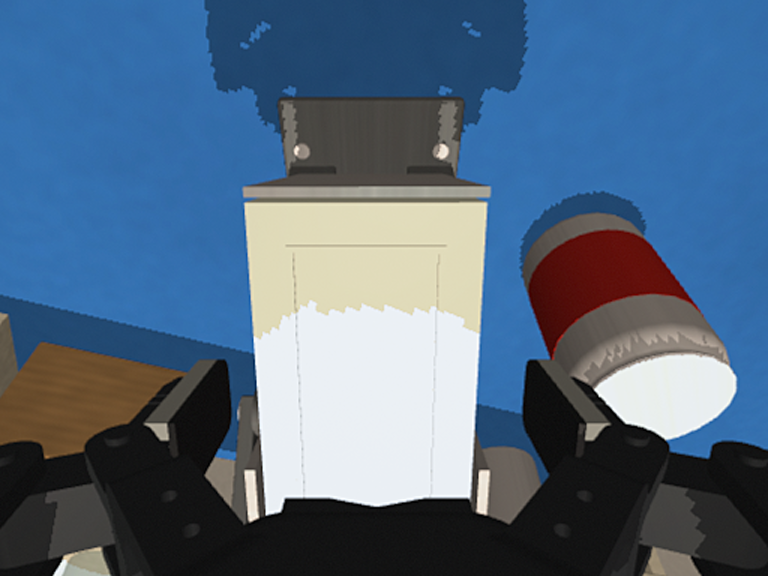

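The lid's front corners are at (245,203) and (487,203), which puts its face within 1.5 mm of plan. The fingers straddle it, clear of the cheeks, so I close.

carry_out(
  plan=[
    {"travel": [0, 0, 0], "angular": [0, 0, 0], "grip": 0},
    {"travel": [0, 0, 0], "angular": [0, 0, 0], "grip": 0},
    {"travel": [0, 0, 0], "angular": [0, 0, 0], "grip": 0},
    {"travel": [0, 0, 0], "angular": [0, 0, 0], "grip": 0},
    {"travel": [0, 0, 0], "angular": [0, 0, 0], "grip": 0},
    {"travel": [0, 0, 0], "angular": [0, 0, 0], "grip": 0},
  ],
  grip_force=40,
)

```text
time: 5.82
ee_pos: [0.6153, 0.0173, 0.1572]
tcp_rot: [-179.9, 25.2, -160.5]
wrist_force: [-2.5, -4.8, 6.1]
opening: 0.0611
grasp_force: 47.0
```

```bash
python3 - <<'E'
from h import *
inmag(); o=monitor.get_obs();print(o['torque'],o['grasp_force'])
E
```

```text
t 5.8167 magpos mm [-21.2  -0.5  -3.1] F [-2.5 -4.8  6.1] rotdiff [0.1 0.2 0.1]
[-0.81031584  0.26040665 -0.28593948] 47.03082650899887
```

carry_out(
  plan=[
    {"travel": [-0.024, -0.0085, -0.012], "angular": [0, 0, 0], "grip": -0.2},
    {"travel": [-0.048, -0.017, -0.024], "angular": [0, 0, 0], "grip": -0.2},
    {"travel": [-0.072, -0.0255, -0.036], "angular": [0, 0, 0], "grip": -0.2},
    {"travel": [-0.096, -0.034, -0.048], "angular": [0, 0, 0], "grip": -0.2},
    {"travel": [-0.12, -0.0425, -0.06], "angular": [0, 0, 0], "grip": -0.2},
    {"travel": [-0.14, -0.0495, -0.07], "angular": [0, 0, 0], "grip": -0.2},
    {"travel": [-0.14, -0.0495, -0.07], "angular": [0, 0, 0], "grip": -0.2},
  ],
  grip_force=40,
)

```text
time: 6.4
ee_pos: [0.5729, 0.0029, 0.1362]
tcp_rot: [-179.9, 25.2, -160.5]
wrist_force: [-3.7, -0.9, 4.5]
opening: 0.0611
grasp_force: 46.9
```

```bash
python3 - <<'E'
from h import *
inmag(); save('side','s6'); save('wrist','w6')
a=np.load('pics/w6.npz')['frame'];f=np.load('pics/s6.npz')['frame'][130:250,230:350]
m=np.zeros((384,800,3),np.uint8);m[:,:512]=a;m[:288,512:]=cv2.resize(f,(288,288),interpolation=cv2.INTER_CUBIC)
cv2.imwrite('pics/m6.png',m[:,:,::-1])
E
```

```text
t 6.4 magpos mm [-70.7   0.1  -3.2] F [-3.7 -0.9  4.5] rotdiff [0.  0.2 0. ]
```

View pics/m6.png

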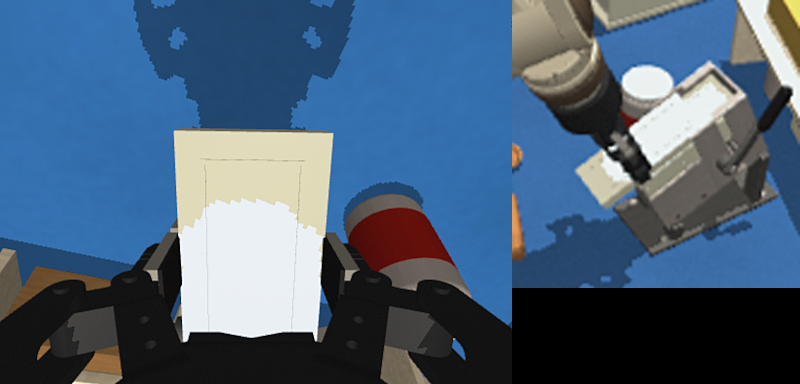

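The lid is out by 49 mm: its tail is clear of the lips, the next lid sits behind it, and it is held straight with its front edge at row 130. Next I lift it square to the slope.

carry_out(
  plan=[
    {"travel": [-0.02, -0.007, 0.045], "angular": [0, 0, 0], "grip": -0.2},
    {"travel": [-0.04, -0.014, 0.09], "angular": [0, 0, 0], "grip": -0.2},
    {"travel": [-0.06, -0.021, 0.136], "angular": [0, 0, 0], "grip": -0.2},
    {"travel": [-0.086, -0.031, 0.197], "angular": [0, 0, 0], "grip": -0.2},
    {"travel": [-0.12, -0.043, 0.27], "angular": [0, 0, 0], "grip": -0.2},
    {"travel": [-0.14, -0.05, 0.32], "angular": [0, 0, 0], "grip": -0.2},
    {"travel": [-0.14, -0.05, 0.32], "angular": [0, 0, 0], "grip": -0.2},
  ],
)

```text
time: 7.08
ee_pos: [0.5311, -0.0122, 0.2347]
tcp_rot: [-179.8, 25.3, -160.5]
wrist_force: [0.8, -1.2, 0.7]
opening: 0.0608
grasp_force: 46.3
```

```bash
cat >> h.py <<'E'
TP=np.array([.4825,-.356]);TY=np.radians(15.7)
def lev(yaw): # tool level pointing down, tool x = dir yaw
    c,s=np.cos(yaw),np.sin(yaw);return R.from_matrix(np.array([[c,s,0],[s,-c,0],[0,0,-1]]))
E
python3 - <<'E'
from h import *
o=monitor.get_obs();print(o['opening'],o['grasp_force'],o['wrist_force'])
# lid front edge in tool frame, w6 px, at tool z = ?
d=np.load('pics/w6.npz');K=d['mtx'];T=d['T_tool_cam']
for w in (159,):
    dep=K[0,0]*.062/w
    for uv in ((174,131),(333,131)):
        c=np.linalg.inv(K)@[*uv,1]*dep*[1,-1,-1];print((T[:3,:3]@c+T[:3,3])*1e3)
delta(np.array([.4825,-.25,.30]),lev(TY-np.pi/2))
delta(np.array([.4825,-.25,.30]),lev(TY+np.pi))
E
```

```text
0.06075054409126667 46.267186403274536 [ 0.80664583 -1.24989217  0.6822863 ]
[ 55.9747703  -28.11934799  -3.54373389]
[56.00519442 33.88061635 -3.60285628]
travel [-0.162 -0.793  0.218] angular [-0.86   0.452  2.956] |t| 0.251 pos [ 0.4825 -0.25    0.3   ]
travel [-0.162 -0.793  0.218] angular [-0.262  0.844 -0.131] |t| 0.251 pos [ 0.4825 -0.25    0.3   ]
```

carry_out(
  plan=[
    {"travel": [-0.08, -0.1, 0.1], "angular": [-0.287, 0.151, 0.985], "grip": -0.2},
    {"travel": [-0.08, -0.2, 0.22], "angular": [-0.287, 0.151, 0.985], "grip": -0.2},
    {"travel": [-0.1, -0.3, 0.22], "angular": [-0.287, 0.151, 0.985], "grip": -0.2},
    {"travel": [-0.16, -0.4, 0.22], "angular": [-0.287, 0.151, 0.985], "grip": -0.2},
    {"travel": [-0.16, -0.4, 0.22], "angular": [-0.287, 0.151, 0.985], "grip": -0.2},
    {"travel": [-0.16, -0.4, 0.22], "angular": [-0.287, 0.151, 0.985], "grip": -0.2},
  ],
)

```text
time: 7.58
ee_pos: [0.4829, -0.1339, 0.2954]
tcp_rot: [-175.5, 16.8, -130.6]
wrist_force: [1.1, 0.7, -1.1]
opening: 0.0607
grasp_force: 46.2
```

carry_out(
  plan=[
    {"travel": [0, -0.1, 0], "angular": [-0.287, 0.151, 0.985], "grip": -0.2},
    {"travel": [0, -0.2, 0], "angular": [-0.287, 0.151, 0.985], "grip": -0.2},
    {"travel": [0, -0.3, 0], "angular": [-0.287, 0.151, 0.985], "grip": -0.2},
    {"travel": [0, -0.39, 0], "angular": [-0.287, 0.151, 0.985], "grip": -0.2},
    {"travel": [0, -0.39, 0], "angular": [-0.287, 0.151, 0.985], "grip": -0.2},
    {"travel": [0, -0.39, 0], "angular": [-0.287, 0.151, 0.985], "grip": -0.2},
  ],
)

```text
time: 8.08
ee_pos: [0.4836, -0.2489, 0.2948]
tcp_rot: [-175.7, 7.8, -102.5]
wrist_force: [-0.7, 0.0, 0.1]
opening: 0.0607
grasp_force: 46.2
```

```bash
python3 - <<'E'
from h import *
o=monitor.get_obs();print(o['time'],o['q'].round(1),o['opening'])
delta(np.array([.4825,-.25,.30]),lev(TY-np.pi/2))
E
```

```text
8.0833 [ -31.6    3.8   14.4   99.     8.7 -108.7] 0.06072998056685758
travel [-0.004 -0.004  0.017] angular [-0.278  0.144  0.992] |t| 0.005 pos [ 0.4825 -0.25    0.3   ]
```

carry_out(
  plan=[
    {"travel": [0, 0, 0.017], "angular": [-0.278, 0.144, 0.992], "grip": -0.2},
    {"travel": [0, 0, 0.017], "angular": [-0.278, 0.144, 0.992], "grip": -0.2},
    {"travel": [0, 0, 0.017], "angular": [-0.278, 0.144, 0.992], "grip": -0.2},
    {"travel": [0, 0, 0.017], "angular": [-0.278, 0.144, 0.992], "grip": -0.2},
    {"travel": [0, 0, 0.017], "angular": [-0.278, 0.144, 0.992], "grip": -0.2},
    {"travel": [0, 0, 0.017], "angular": [-0.278, 0.144, 0.992], "grip": -0.2},
    {"travel": [0, 0, 0.017], "angular": [-0.278, 0.144, 0.992], "grip": -0.2},
    {"travel": [0, 0, 0.017], "angular": [-0.278, 0.144, 0.992], "grip": -0.2},
  ],
)

```text
time: 8.75
ee_pos: [0.4827, -0.2486, 0.3018]
tcp_rot: [-179.8, -0.0, -74.4]
wrist_force: [-0.6, -0.3, -0.1]
opening: 0.0607
grasp_force: 46.3
```

```bash
python3 - <<'E'
from h import *
save('wrist','w7'); o=monitor.get_obs();print(o['ee_pos'],o['tcp_rot'],o['q'].round(1))
e=R.from_euler('z',TY).as_matrix()
print(proj('w7',[e@np.array([a,b,.08])+[*TP,0] for a,b in((.07,.026),(.07,-.026),(-.07,-.026),(-.07,.026))])*1.5)
E
```

```text
[ 0.48268467 -0.24881024  0.30174986] [-1.79861541e+02 -2.47299289e-02 -7.43293784e+01] [-2.730e+01  5.700e+00  1.760e+01  1.018e+02  1.000e-01 -1.330e+02]
[[316.81908732 134.92273835]
 [314.33550645  53.09735117]
 [525.0832067   52.93395237]
 [519.14284256 134.86897457]]
```

View pics/w7.png

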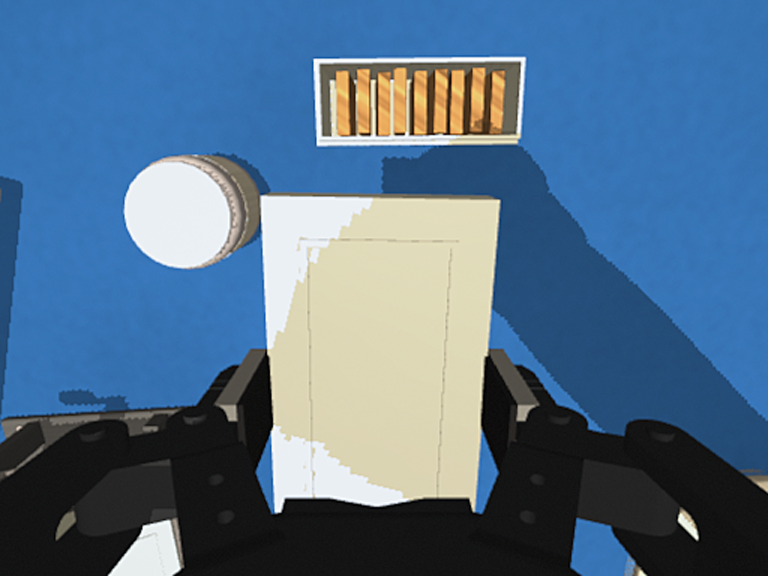

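The tub rim is at about (314,59), (526,57), (520,140) and (317,140), and the lid's front corners are at (261,197) and (500,200). I'll get sub-pixel edges by code.

```bash
python3 - <<'E'
from h import *
f=np.load('pics/w7.npz')['frame'].astype(float)
for c in (240,280,320): print('col',c,'rows32-44',f[32:45,c,0].astype(int),'rows86-102',f[86:103,c,0].astype(int))
for r in (50,70,85): print('row',r,'c204-220',f[r,204:221,0].astype(int),'c340-356',f[r,340:357,0].astype(int))
for c in (190,250,300,325): print('lid col',c,'r124-138',f[124:139,c].mean(1).astype(int))
for r in (145,170,220): print('lid row',r,'c170-186',f[r,170:187,0].astype(int),'c322-338',f[r,322:339,0].astype(int))
E
```

```text
col 240 rows32-44 [ 53  54  56  54  52  45  70 217 251 218 129  87  92] rows86-102 [240 249 181  71 180 238 242 202 219 249 210  98  39  51  53  53  52]
col 280 rows32-44 [ 55  53  55  54  51  35 164 238 251 184  80  93  97] rows86-102 [226 237 244 185 163 233 226 204 230 252 183  38  48  55  55  58  57]
col 320 rows32-44 [ 54  54  55  54  49  28 212 250 235 155  84  92  78] rows86-102 [172 143  69  69 204 241 189 206 237 220 127  16  33  36  34  34  34]
row 50 c204-220 [ 53  53  53  48  32 174 239 244 233 148  92 102 104 103  99  97  97] c340-356 [106 106 106 107 106  94 117 231 255 178  62  51  56  57  56  56  58]
row 70 c204-220 [ 51  51  52  52  47  23 227 246 244 211 127  96 102 104 101  89 178] c340-356 [106 106 106 105  82 150 236 255 165  34  52  54  55  54  55  55  55]
row 85 c204-220 [ 52  52  52  52  51  37 124 236 244 249 172  91 101 103 103  96 117] c340-356 [107 107 105  92 154 238 255 165  35  50  54  54  55  55  55  53  57]
lid col 190 r124-138 [113 114 115 116 110  94 151 236 245 240 239 239 240 239 240]
lid col 250 r124-138 [115 116 116 116 113 112  98 136 200 216 211 211 211 210 210]
lid col 300 r124-138 [ 76  76  75  76  72  87 102  99 137 201 215 212 211 211 211]
lid col 325 r124-138 [ 76  75  77  75  75  72  96 102 116 193 219 212 212 211 211]
lid row 145 c170-186 [111 111  97  58 225 244 236 235 235 235 235 235 235 235 235 235 235] c322-338 [225 225 226 225 225 225 225 225 228 242 156  28  32  36  36  37  35]
lid row 170 c170-186 [ 56  55  55  51  31 198 242 237 235 235 235 235 235 235 235 235 235] c322-338 [225 225 225 224 225 225 228 243 149  13  31  39  37  35  37  36  36]
lid row 220 c170-186 [ 56  57  57  57  57  54  41 124 233 241 236 235 235 236 230 226 227] c322-338 [223 223 226 241 150  38  54  58  58  57  55  56  56  58  56  57  58]
```

```bash
cat > fit.py <<'E'
from h import *
from scipy.optimize import least_squares
d=np.load('pics/w7.npz');K=d['mtx'];T=d['T_tool_cam']
def bp(uv,z):
    r=T[:3,:3]@(np.linalg.inv(K)@[*uv,1]*[1,-1,-1]);o=T[:3,3];return (o+r*(z-o[2])/r[2])[:2]*1e3
def fit(e,z,x0,hl,hw,fz):
    # e: list (axis,sign,uv); axis 0: long half hl, 1: hw
    def f(p):
        zz=z+(p[3]/1e3 if fz else 0);c,s=np.cos(p[2]),np.sin(p[2]);r=[]
        for a,sg,uv in e:
            q=bp(uv,zz)-p[:2];l=(c*q[0]+s*q[1],-s*q[0]+c*q[1]);r.append(l[a]-sg*(hl,hw)[a])
        return r+([] if fz else [p[3]])
    s=least_squares(f,x0);print(s.x.round(3),np.degrees(s.x[2]).round(2),'res',np.round(s.fun,2));return s.x
lid=fit([(0,1,(190,130.15)),(0,1,(250,131.5)),(0,1,(300,132.2)),(0,1,(325,132.6)),
(1,-1,(173.55,145)),(1,-1,(174.8,170)),(1,-1,(177.2,220)),(1,1,(332.05,145)),(1,1,(330,170)),(1,1,(326,220))],-.0036,[-19,0,0,0],75,31,1)
tubs=[(1,1,(240,39.35)),(1,1,(280,38.8)),(1,1,(320,38.5)),(1,-1,(240,92.7)),(1,-1,(280,92.5)),(1,-1,(320,91.8)),
(0,1,(210.45,50)),(0,1,(211.2,70)),(0,1,(211.8,85)),(0,-1,(349.3,50)),(0,-1,(348.1,70)),(0,-1,(347.1,85))]
# tub x axis along tool -y (yaw -90), tub y axis along tool +x
for fz in (0,1): tub=fit(tubs,float(d['p'][2])-.08,[107,0,-np.pi/2,0],70,26,fz)
tub=fit(tubs,float(d['p'][2])-.08,[107,0,-np.pi/2,0],70,26,0)
Rl=R.from_euler('xyz',d['r'],degrees=True)
b=np.array([0,-2.6])
# tool yaw such that x dir in world
tx=Rl.apply([1,0,0]);yl=np.arctan2(tx[1],tx[0])
tubyaw=yl-tub[2]           # tool frame mirrored
lidyaw=yl-lid[2]
tw=d['p']+Rl.apply([*(tub[:2]+b)/1e3,0])
print('tub world',tw[:2],np.degrees(tubyaw%np.pi))
fy=tubyaw+lid[2]           # tool x yaw so lid aligned; choose pointing to robot
while np.cos(fy)>0: fy+=np.pi
F=lev(fy); tcp=tw[:2]-F.apply([*(lid[:2]+b)/1e3,0])[:2]
print('final tcp',tcp,'yaw',np.degrees(fy)%360)
np.savez('goal.npz',tcp=tcp,fy=fy)
delta(np.array([*tcp,.16]),F)
E
python3 fit.py
```

```text
[-2.1658e+01  8.2700e-01  1.6000e-02 -4.3300e-01] 0.89 res [ 0.07 -0.06 -0.01 -0.   -0.05 -0.    0.06 -0.   -0.01  0.01]
[100.492  30.383  -1.582   0.   ] -90.64 res [-0.43 -0.34 -0.48  0.49  0.26  0.52 -0.05 -0.01 -0.01  0.05 -0.02  0.03
  0.  ]
[100.574  30.448  -1.582   0.791] -90.64 res [-0.37 -0.29 -0.43  0.43  0.2   0.46  0.11  0.15  0.14 -0.11 -0.17 -0.12]
[100.492  30.383  -1.582   0.   ] -90.64 res [-0.43 -0.34 -0.48  0.49  0.26  0.52 -0.05 -0.01 -0.01  0.05 -0.02  0.03
  0.  ]
tub world [ 0.4830934  -0.35283532] 16.283990573317087
final tcp [ 0.46187764 -0.35753707] yaw 197.17604922479984
travel [-0.069 -0.362 -0.472] angular [ 3.000e-03  4.000e-03 -3.089e+00] |t| 0.18 pos [ 0.4619 -0.3575  0.16  ]
```

```bash
python3 - <<'E'
from h import *
f=np.load('pics/w2.npz')['frame'].astype(float).mean(2)
for r in (230,235,240,245,250,255,260): print(r,f[r,230:275].astype(int))
d=np.load('pics/w2.npz');K=d['mtx'];Ti=np.linalg.inv(d['T_tool_cam'])
for P in ((11,0,11),(11,0,-10),(-11,0,11)):
    c=(Ti[:3,:3]@(np.array(P)/1e3)+Ti[:3,3])*[1,-1,-1];u=K@c;print(P,u[:2]/u[2],-c[2])
E
```

```text
230 [71 73 73 74 74 73 75 76 73 75 75 74 74 75 74 75 78 60 26  9 14 16 15  9
 37 71 78 74 74 75 74 75 75 74 75 76 79 79 78 78 80 80 80 79 79]
235 [ 73  73  74  75  74  74  76  74  74  75  73  74  75  75  75  75  80  52
  18  12  16  15  17  10  22  68  78  75  75  75  75  75  73  74  74  72
  84  99 101 101 100 100 100 101 100]
240 [20 17 17 16 10 67 79 75 74 75 74 76 74 75 74 74 81 49 12 15 15 15 16 16
 14 68 78 75 75 74 74 75 74 75 75 76 80 46  9 17 17 17 18 17 17]
245 [18 15 18 13 47 73 77 76 74 74 74 76 75 74 75 75 81 46 10 14 15 16 15 13
  9 67 80 75 74 74 75 75 74 73 75 74 78 60 28 16 19 20 19 19 18]
250 [16 17 13 16 67 77 75 74 74 75 74 74 74 74 75 78 68 36  9 14 15 17 14 11
  9 50 74 77 74 75 76 75 74 76 74 74 76 80 50 17 15 16 18 16 18]
255 [20 16 12 52 74 76 74 74 74 75 76 75 74 75 75 77 70 37  9 16 14 15 13 16
  8 52 75 76 76 75 74 75 75 75 75 74 74 77 66 33 13 19 18 17 19]
260 [19 17 23 69 79 76 74 75 73 73 72 73 73 73 73 77 58 25 10 14 15 16 15 14
 11 37 68 75 73 74 72 73 74 73 74 74 74 76 79 60 26 17 18 20 20]
(11, 0, 11) [246.83022146 225.66659707] -0.15260502771801537
(11, 0, -10) [246.26364168 244.39951666] -0.1323254971637344
(-11, 0, 11) [246.9527615  268.07000026] -0.15831816967198137
```

```bash
sed -i 's/^b=.*/b=np.array([0.8,-1.9])/' fit.py; python3 fit.py | tail -3
```

```text
tub world [ 0.48263506 -0.35379444] 16.283990573317087
final tcp [ 0.46239034 -0.35892873] yaw 197.17604922479984
travel [-0.068 -0.367 -0.472] angular [ 3.000e-03  4.000e-03 -3.089e+00] |t| 0.181 pos [ 0.4624 -0.3589  0.16  ]
```

carry_out(
  plan=[
    {"travel": [-0.02, -0.1, 0], "angular": [0, 0, -0.78], "grip": -0.2},
    {"travel": [-0.03, -0.2, 0], "angular": [0, 0, -0.78], "grip": -0.2},
    {"travel": [-0.05, -0.3, 0], "angular": [0, 0, -0.78], "grip": -0.2},
    {"travel": [-0.068, -0.367, 0], "angular": [0, 0, -0.78], "grip": -0.2},
  ],
)

```text
time: 9.13
ee_pos: [0.4618, -0.3613, 0.3012]
tcp_rot: [-179.9, -0.0, -97.1]
wrist_force: [0.2, -0.4, -0.4]
opening: 0.0607
grasp_force: 46.2
```

carry_out(
  plan=[
    {"travel": [0, 0, 0], "angular": [0, 0, -0.78], "grip": -0.2},
    {"travel": [0, 0, 0], "angular": [0, 0, -0.78], "grip": -0.2},
    {"travel": [0, 0, 0], "angular": [0, 0, -0.78], "grip": -0.2},
    {"travel": [0, 0, 0], "angular": [0, 0, -0.78], "grip": -0.2},
  ],
)

```text
time: 9.47
ee_pos: [0.4621, -0.3595, 0.3015]
tcp_rot: [-179.9, -0.0, -119.3]
wrist_force: [-0.3, 0.1, -0.7]
opening: 0.0609
grasp_force: 46.2
```

carry_out(
  plan=[
    {"travel": [0, 0, 0], "angular": [0, 0, -0.78], "grip": -0.2},
    {"travel": [0, 0, 0], "angular": [0, 0, -0.78], "grip": -0.2},
    {"travel": [0, 0, 0], "angular": [0, 0, -0.78], "grip": -0.2},
    {"travel": [0, 0, 0], "angular": [0, 0, -0.78], "grip": -0.2},
  ],
)

```text
time: 9.8
ee_pos: [0.4623, -0.3591, 0.3017]
tcp_rot: [-179.9, -0.0, -141.4]
wrist_force: [-0.3, -0.4, -0.6]
opening: 0.061
grasp_force: 46.2
```

```bash
cat > g.py <<'E'
from h import *
import sys
g=np.load('goal.npz');o=monitor.get_obs();print(o['time'],o['ee_pos'],o['tcp_rot'],o['wrist_force'],o['torque'],o['opening'],o['q'][5])
delta(np.array([*g['tcp'],float(sys.argv[1])]),lev(float(g['fy'])))
E
python3 g.py .16
```

```text
9.8 [ 0.46232611 -0.35910615  0.30170513] [-1.79906813e+02 -2.09467272e-02 -1.41414927e+02] [-0.27534158 -0.41827017 -0.57739718] [ 0.02162898  0.07632153 -0.0342088 ] 0.061017768727142194 -76.40317504817874
travel [ 0.     0.001 -0.472] angular [ 0.003  0.001 -0.747] |t| 0.142 pos [ 0.4624 -0.3589  0.16  ]
```

carry_out(
  plan=[
    {"travel": [0, 0, 0], "angular": [0.003, 0, -0.747], "grip": -0.2},
    {"travel": [0, 0, -0.1], "angular": [0.003, 0, -0.747], "grip": -0.2},
    {"travel": [0, 0, -0.2], "angular": [0.003, 0, -0.747], "grip": -0.2},
    {"travel": [0, 0, -0.3], "angular": [0.003, 0, -0.747], "grip": -0.2},
    {"travel": [0, 0, -0.4], "angular": [0.003, 0, -0.747], "grip": -0.2},
    {"travel": [0, 0, -0.5], "angular": [0.003, 0, -0.747], "grip": -0.2},
    {"travel": [0, 0, -0.6], "angular": [0.003, 0, -0.747], "grip": -0.2},
    {"travel": [0, 0, -0.6], "angular": [0.003, 0, -0.747], "grip": -0.2},
  ],
)

```text
time: 10.47
ee_pos: [0.4601, -0.3573, 0.1154]
tcp_rot: [179.6, -0.3, -162.3]
wrist_force: [-1.0, 0.3, -1.4]
opening: 0.0607
grasp_force: 46.2
```

```bash
python3 g.py .10; python3 - <<'E'
from h import *
save('side','s8');save('wrist','w8')
# lid edges in w8 for slip check
f=np.load('pics/w8.npz')['frame'].astype(float)
for c in (190,250,325): print('lid col',c,f[124:139,c].mean(1).astype(int))
E
```

```text
10.4667 [ 0.46007464 -0.35731085  0.11537542] [ 179.58974489   -0.27563226 -162.3236448 ] [-1.02773984  0.25556725 -1.38307683] [ 0.01491479 -0.02574963 -0.00631532] 0.060726346686865565 -55.51201768751535
travel [ 0.008 -0.005 -0.051] angular [-0.011 -0.013 -0.017] |t| 0.016 pos [ 0.4624 -0.3589  0.1   ]
lid col 190 [ 89  89  87  92 121 126 145 219 235 231 230 230 230 230 229]
lid col 250 [ 89  90  89  85 113 129 124 162 224 234 230 230 230 230 230]
lid col 325 [ 88  88  87  87  85  80 112 123 138 216 234 228 228 228 228]
```

carry_out(
  plan=[
    {"travel": [0, 0, 0], "angular": [0, 0, 0], "grip": -0.2},
    {"travel": [0, 0, 0], "angular": [0, 0, 0], "grip": -0.2},
    {"travel": [0, 0, 0], "angular": [0, 0, 0], "grip": -0.2},
  ],
)

```text
time: 10.82
ee_pos: [0.4632, -0.3597, 0.1238]
tcp_rot: [-179.8, 0.1, -162.5]
wrist_force: [0.8, -0.8, 0.4]
opening: 0.0608
grasp_force: 46.2
```

```bash
python3 g.py .094
```

```text
10.8167 [ 0.46318402 -0.35968173  0.12381132] [-1.79844132e+02  9.90536465e-02 -1.62548175e+02] [ 0.83250581 -0.83165582  0.4085456 ] [-0.00060324 -0.00604789  0.04236361] 0.06084993763678298 -55.279092936663204
travel [-0.003  0.003 -0.099] angular [ 0.004  0.005 -0.01 ] |t| 0.03 pos [ 0.4624 -0.3589  0.094 ]
```

carry_out(
  plan=[
    {"travel": [0, 0.001, -0.03], "angular": [0.003, 0.002, -0.01], "grip": -0.2},
    {"travel": [0, 0.001, -0.06], "angular": [0.003, 0.002, -0.01], "grip": -0.2},
    {"travel": [0, 0.001, -0.092], "angular": [0.003, 0.002, -0.01], "grip": -0.2},
    {"travel": [0, 0.001, -0.092], "angular": [0.003, 0.002, -0.01], "grip": -0.2},
    {"travel": [0, 0.001, -0.092], "angular": [0.003, 0.002, -0.01], "grip": -0.2},
    {"travel": [0, 0.001, -0.092], "angular": [0.003, 0.002, -0.01], "grip": -0.2},
  ],
)

```text
time: 11.32
ee_pos: [0.4623, -0.3587, 0.0939]
tcp_rot: [179.9, -0.0, -162.9]
wrist_force: [0.0, 0.3, -1.2]
opening: 0.0607
grasp_force: 46.3
```

```bash
python3 g.py .085
```

```text
11.3167 [ 0.46229469 -0.35872253  0.09392453] [ 1.79893976e+02 -4.67778078e-02 -1.62878391e+02] [ 0.00339803  0.33566767 -1.2057274 ] [-0.05206258  0.02665545  0.00151577] 0.06071043518963211 -54.94223365362776
travel [ 0.    -0.001 -0.03 ] angular [-0.003 -0.003  0.002] |t| 0.009 pos [ 0.4624 -0.3589  0.085 ]
```

Settled with no contact yet. I'll lower it slowly, 2 mm a row.

carry_out(
  plan=[
    {"travel": [0, 0, -0.007], "angular": [0, 0, 0], "grip": -0.2},
    {"travel": [0, 0, -0.013], "angular": [0, 0, 0], "grip": -0.2},
    {"travel": [0, 0, -0.02], "angular": [0, 0, 0], "grip": -0.2},
    {"travel": [0, 0, -0.027], "angular": [0, 0, 0], "grip": -0.2},
    {"travel": [0, 0, -0.027], "angular": [0, 0, 0], "grip": -0.2},
    {"travel": [0, 0, -0.027], "angular": [0, 0, 0], "grip": -0.2},
  ],
)

```text
time: 11.82
ee_pos: [0.4623, -0.3587, 0.0858]
tcp_rot: [179.9, -0.0, -162.9]
wrist_force: [-0.2, 0.1, 0.2]
opening: 0.0607
grasp_force: 46.3
```

```bash
python3 g.py .079
```

```text
11.8167 [ 0.46230609 -0.35870485  0.08579703] [ 1.79897991e+02 -4.21642824e-02 -1.62879107e+02] [-0.16503268  0.12308893  0.24437965] [-0.02981941  0.05522656  0.0194869 ] 0.060683678871422043 -54.94016204988121
travel [ 0.    -0.001 -0.023] angular [-0.003 -0.002  0.002] |t| 0.007 pos [ 0.4624 -0.3589  0.079 ]
```

carry_out(
  plan=[
    {"travel": [0, 0, -0.006], "angular": [0, 0, 0], "grip": -0.2},
    {"travel": [0, 0, -0.012], "angular": [0, 0, 0], "grip": -0.2},
    {"travel": [0, 0, -0.018], "angular": [0, 0, 0], "grip": -0.2},
    {"travel": [0, 0, -0.018], "angular": [0, 0, 0], "grip": -0.2},
    {"travel": [0, 0, -0.018], "angular": [0, 0, 0], "grip": -0.2},
  ],
)

```text
time: 12.23
ee_pos: [0.4623, -0.3587, 0.0804]
tcp_rot: [179.9, -0.0, -162.9]
wrist_force: [-0.3, 0.4, -0.4]
opening: 0.0607
grasp_force: 46.3
```

```bash
python3 g.py .079
```

```text
12.2333 [ 0.46233368 -0.35872866  0.08039606] [ 1.79899794e+02 -4.06804884e-02 -1.62879772e+02] [-0.34542488  0.43508965 -0.42445438] [-0.08092682  0.0069881  -0.02207168] 0.060658724935443 -54.93976847134105
travel [ 0.    -0.001 -0.005] angular [-0.003 -0.002  0.002] |t| 0.001 pos [ 0.4624 -0.3589  0.079 ]
```

Still free and 10 mm over the rim. I'll go down to contact.

carry_out(
  plan=[
    {"travel": [0, 0, -0.004], "angular": [0, 0, 0], "grip": -0.2},
    {"travel": [0, 0, -0.008], "angular": [0, 0, 0], "grip": -0.2},
    {"travel": [0, 0, -0.012], "angular": [0, 0, 0], "grip": -0.2},
    {"travel": [0, 0, -0.012], "angular": [0, 0, 0], "grip": -0.2},
  ],
)

```text
time: 12.57
ee_pos: [0.4626, -0.359, 0.0794]
tcp_rot: [-180.0, 0.0, -162.9]
wrist_force: [-5.1, 4.2, 16.8]
opening: 0.0604
grasp_force: 48.0
```

Contact comes at the seated height with 17 N. Now I release, rise and press at the centre with shut fingers.

carry_out(
  plan=[
    {"travel": [0, 0, 0.004], "angular": [0, 0, 0], "grip": 1},
    {"travel": [0, 0, 0.004], "angular": [0, 0, 0], "grip": 1},
    {"travel": [0, 0, 0.004], "angular": [0, 0, 0], "grip": 1},
    {"travel": [0, 0, 0.004], "angular": [0, 0, 0], "grip": 1},
    {"travel": [0, 0, 0.004], "angular": [0, 0, 0], "grip": 1},
    {"travel": [0, 0, 0.08], "angular": [0, 0, 0], "grip": 1},
    {"travel": [0, 0, 0.16], "angular": [0, 0, 0], "grip": 1},
    {"travel": [0, 0, 0.16], "angular": [0, 0, 0], "grip": 1},
  ],
)

```text
time: 13.23
ee_pos: [0.4636, -0.3598, 0.1294]
tcp_rot: [-179.8, 0.1, -162.9]
wrist_force: [0.3, -0.3, 1.0]
opening: 0.085
grasp_force: 0.0
```

carry_out(
  plan=[
    {"travel": [0.033, 0.008, 0], "angular": [0, 0, 0], "grip": -1},
    {"travel": [0.067, 0.016, 0], "angular": [0, 0, 0], "grip": -1},
    {"travel": [0.067, 0.016, 0], "angular": [0, 0, 0], "grip": -1},
    {"travel": [0.067, 0.016, 0], "angular": [0, 0, 0], "grip": -1},
    {"travel": [0.067, 0.016, 0], "angular": [0, 0, 0], "grip": -1},
    {"travel": [0.067, 0.016, 0], "angular": [0, 0, 0], "grip": -1},
    {"travel": [0.067, 0.016, 0], "angular": [0, 0, 0], "grip": -1},
    {"travel": [0.067, 0.016, 0], "angular": [0, 0, 0], "grip": -1},
  ],
)

```text
time: 13.9
ee_pos: [0.4823, -0.354, 0.1249]
tcp_rot: [179.9, -0.0, -162.9]
wrist_force: [0.4, 0.0, 0.0]
opening: -0.0002
grasp_force: 0.0
```

```bash
python3 g.py .094; python3 - <<'E'
from h import *
save('side','s9')
E
```

```text
13.9 [ 0.48228834 -0.35401798  0.12486414] [ 1.79904027e+02 -3.93661197e-02 -1.62891491e+02] [0.38986295 0.01351316 0.00443789] [ 0.01407452 -0.02641282 -0.01542232] -0.00019100153128322834 -53.40031519106519
travel [-0.066 -0.016 -0.103] angular [-0.003 -0.002  0.002] |t| 0.037 pos [ 0.4624 -0.3589  0.094 ]
```

carry_out(
  plan=[
    {"travel": [0, 0, -0.045], "angular": [0, 0, 0], "grip": -1},
    {"travel": [0, 0, -0.085], "angular": [0, 0, 0], "grip": -1},
    {"travel": [0, 0, -0.096], "angular": [0, 0, 0], "grip": -1},
    {"travel": [0, 0, -0.1], "angular": [0, 0, 0], "grip": -1},
    {"travel": [0, 0, -0.104], "angular": [0, 0, 0], "grip": -1},
    {"travel": [0, 0, -0.108], "angular": [0, 0, 0], "grip": -1},
    {"travel": [0, 0, -0.108], "angular": [0, 0, 0], "grip": -1},
  ],
)

```text
time: 14.53
ee_pos: [0.4822, -0.3539, 0.0941]
tcp_rot: [179.9, -0.0, -162.9]
wrist_force: [-4.5, 3.1, 10.8]
opening: -0.0002
grasp_force: 5.5
```

carry_out(
  plan=[
    {"travel": [0, 0, -0.002], "angular": [0, 0, 0], "grip": -1},
    {"travel": [0, 0, -0.004], "angular": [0, 0, 0], "grip": -1},
    {"travel": [0, 0, -0.004], "angular": [0, 0, 0], "grip": -1},
    {"travel": [0, 0, -0.004], "angular": [0, 0, 0], "grip": -1},
    {"travel": [0, 0, -0.004], "angular": [0, 0, 0], "grip": -1},
  ],
)

```text
time: 14.95
ee_pos: [0.4822, -0.354, 0.094]
tcp_rot: [180.0, 0.0, -162.9]
wrist_force: [-7.2, 4.1, 18.1]
opening: 0.0
grasp_force: 9.0
```

carry_out(
  plan=[
    {"travel": [0, 0, 0.03], "angular": [0, 0, 0], "grip": -1},
    {"travel": [0, 0, 0.1], "angular": [0, 0, 0], "grip": -1},
    {"travel": [0, 0, 0.25], "angular": [0, 0, 0], "grip": -1},
    {"travel": [0, 0.05, 0.4], "angular": [0, 0, 0], "grip": -1},
    {"travel": [0, 0.2, 0.6], "angular": [0, 0, 0], "grip": -1},
    {"travel": [0, 0.35, 0.65], "angular": [0, 0, 0], "grip": -1},
    {"travel": [-0.1, 0.45, 0.65], "angular": [0, 0, 0], "grip": -1},
    {"travel": [-0.2, 0.55, 0.65], "angular": [0, 0, 0], "grip": -1},
  ],
)

```text
time: 15.62
ee_pos: [0.4424, -0.2139, 0.2835]
tcp_rot: [-180.0, 0.1, -162.9]
wrist_force: [0.4, 0.8, 0.7]
opening: -0.0003
grasp_force: 0.0
```

```bash
python3 - <<'E'
from h import *
save('side','s10');save('top','t10')
def pr(fn,box,base):
    f=np.load('pics/'+fn+'.npz')['frame'].astype(float);g=np.load('pics/'+base+'.npz')['frame'].astype(float)
    d=np.abs(f-g).max(2)>60;n,l,s,c=cv2.connectedComponentsWithStats(d.astype(np.uint8))
    print(fn,[tuple(x) for x in s[1:] if x[4]>12])
pr('s10',None,'side0');pr('t10',None,'top0')
# seated lid: top corners predicted vs bright area in side view
e=R.from_euler('z',17,degrees=True).as_matrix();f=np.load('pics/s10.npz')['frame']
for fn in('s10','t10'):
    f=np.load('pics/'+fn+'.npz')['frame']; q=proj(fn,[e@np.array([a,b,.083])+[.4826,-.3538,0] for a,b in((.075,.031),(.075,-.031),(-.075,-.031),(-.075,.031))])
    m=(f.min(2)>185).astype(np.uint8);n,l,s,c=cv2.connectedComponentsWithStats(m);k=l[int(q[:,1].mean()),int(q[:,0].mean())];
    cn,_=cv2.findContours((l==k).astype(np.uint8),0,2);print(fn,k,s[k],q.round(1).tolist(),cv2.boxPoints(cv2.minAreaRect(cn[0])).round(1).tolist())
    P=cv2.approxPolyDP(cv2.convexHull(cn[0]),3,True);print(P[:,0].tolist())
E
```

```text
s10 [(np.int32(0), np.int32(0), np.int32(179), np.int32(89), np.int32(10021)), (np.int32(219), np.int32(0), np.int32(10), np.int32(6), np.int32(40)), (np.int32(230), np.int32(0), np.int32(52), np.int32(27), np.int32(738)), (np.int32(187), np.int32(17), np.int32(67), np.int32(17), np.int32(425)), (np.int32(261), np.int32(29), np.int32(5), np.int32(4), np.int32(20)), (np.int32(264), np.int32(33), np.int32(7), np.int32(12), np.int32(36)), (np.int32(166), np.int32(35), np.int32(9), np.int32(5), np.int32(23)), (np.int32(179), np.int32(35), np.int32(8), np.int32(4), np.int32(20)), (np.int32(181), np.int32(34), np.int32(92), np.int32(64), np.int32(2570)), (np.int32(229), np.int32(71), np.int32(6), np.int32(5), np.int32(18)), (np.int32(198), np.int32(77), np.int32(12), np.int32(18), np.int32(166)), (np.int32(231), np.int32(79), np.int32(5), np.int32(18), np.int32(49)), (np.int32(249), np.int32(79), np.int32(12), np.int32(16), np.int32(99)), (np.int32(237), np.int32(83), np.int32(11), np.int32(12), np.int32(27)), (np.int32(198), np.int32(92), np.int32(77), np.int32(143), np.int32(5275)), (np.
[... 2342 characters left out ...]
int32(9), np.int32(43)), (np.int32(225), np.int32(372), np.int32(25), np.int32(12), np.int32(162))]
s10 31 [ 235  307   73   53 1862] [[293.9, 306.1], [308.5, 328.8], [247.9, 360.7], [235.2, 335.2]] [[234.1999969482422, 334.3999938964844], [294.6000061035156, 304.20001220703125], [307.3999938964844, 329.79998779296875], [247.0, 360.0]]
[[293, 307], [307, 329], [247, 359], [235, 334]]
t10 18 [ 276  189  105  195 7623] [[339.5, 186.7], [356.0, 180.5], [374.0, 220.8], [357.2, 227.3]] [[272.70001220703125, 371.20001220703125], [345.5, 186.39999389648438], [384.0, 201.60000610351562], [311.20001220703125, 386.3999938964844]]
[[351, 189], [380, 202], [310, 383], [288, 377], [276, 366], [317, 259]]
```

The lid outline matches the seated prediction within 1 px. One last check: is the next lid at the mouth?

```bash
python3 - <<'E'
from h import *
f=np.load('pics/s10.npz')['frame']
for z in (0,-14):
    q=proj('s10',[mag(p) for p in((-76.5,31,z),(-76.5,-31,z),(0,-31,z),(0,31,z))]);print(z,q.round(1).tolist())
m=(f.min(2)>190).astype(np.uint8);n,l,s,c=cv2.connectedComponentsWithStats(m)
p=proj('s10',mag((-40,0,0)))[0].astype(int);k=l[p[1],p[0]];cn,_=cv2.findContours((l==k).astype(np.uint8),0,2)
print(p,k,s[k],cv2.approxPolyDP(cn[0],2,True)[:,0].tolist())
print(monitor.get_obs()['qd'].round(1))
E
```

```text
0 [[269.8, 190.2], [281.6, 204.1], [303.6, 186.7], [291.0, 173.5]]
-14 [[271.5, 192.7], [283.2, 206.4], [305.0, 189.3], [292.5, 176.1]]
[285 188] 10 [ 271  156   56   48 1003] [[326, 169], [323, 170], [313, 160], [305, 165], [313, 157], [311, 156], [301, 164], [305, 165], [302, 168], [298, 168], [274, 187], [271, 193], [283, 203]]
[-2.2  4.7  1.9 -3.6 -0.7 -2.4]
```

```bash
python3 - <<'E'
from h import *
a=np.load('pics/s3.npz')['frame'].astype(int);b=np.load('pics/s10.npz')['frame'].astype(int);c=np.load('pics/side0.npz')['frame'].astype(int)
for u in (280,290,298): 
    for n,x in(('freed',a),('now',b),('locked',c)): print(u,n,x[185:222,u].mean(1).astype(int) if u<284 else x[165:212,u].mean(1).astype(int))
E
```

```text
280 freed [240 239 238 238 238 238 237 238 238 238 238 238 238 238 238 241 240 195
 128 109  88  65  85 111 118 117  96 100 197 174  99  66  68  69  69  67
  66]
280 now [239 239 236 237 238 238 238 238 238 238 237 238 238 238 238 241 240 195
 129 110  89  66  86 111 118 118  94  99 199 175  99  67  67  69  68  67
  68]
280 locked [ 46  43  43  39  29 211 244 241 239 228 234 238 238 238 239 239 240 240
 231 184 113  66  83 111 116 119  96 100 198 175  99  64  66  69  68  67
  68]
290 freed [238 238 238 239 241 229 151 166 138 155 226 241 240 228 234 238 238 238
 238 238 238 238 238 238 238 238 239 238 228 234 239 242 225 165 130 129
 130 130 130 131 130 130 130 128 130 168 134]
290 now [238 238 238 238 241 229 152 166 137 156 228 241 239 239 238 238 238 238
 238 238 238 238 238 238 238 237 238 239 238 239 239 243 226 166 131 128
 130 130 131 130 131 130 132 110 113 162 133]
290 locked [238 239 239 239 241 228 152 169 144 121 104  96  97  97  80  49  28 160
 237 242 239 238 235 237 238 237 238 238 238 238 238 238 238 238 238 239
 225 231 239 244 208 142 127 127 152 176 134]
298 freed [123 168 126 136 229 241 238 238 236 237 238 238 238 238 238 238 238 238
 238 238 238 238 238 237 238 243 227 161 127 129 130 131 129 129 130 131
 129 128 156 163 125  92  89  91  90  91  91]
298 now [123 167 123 210 241 240 239 228 232 237 238 238 238 238 238 238 238 238
 238 238 239 238 228 231 239 243 226 157 126 129 131 130 131 129 131 131
 133  87 122 160 126  94  89  91  92  91  91]
298 locked [124 169 134  94  92  95  94  94  92  88 101 167 236 242 240 223 232 239
 238 237 238 238 238 237 238 238 238 238 239 217 229 239 242 235 177 129
 128 127 154 164 124  92  89  91  90  90  92]
```

The next lid is at the mouth, with the same edges as the first lid had. I hand the job in.

carry_out(
  plan=[
    {"travel": [0, 0, 0], "angular": [0, 0, 0], "grip": -1},
    {"travel": [0, 0, 0], "angular": [0, 0, 0], "grip": -1},
    {"travel": [0, 0, 0], "angular": [0, 0, 0], "grip": -1},
  ],
)

```text
time: 15.97
ee_pos: [0.442, -0.2157, 0.2808]
tcp_rot: [179.9, -0.1, -162.9]
wrist_force: [-0.6, 0.4, -0.4]
opening: -0.0003
grasp_force: 0.0
```

```bash
python3 -c "
from h import *
print(ticket.job_done())"
```

```text
the job is handed in; nothing more can be done
None
```

The job is handed in at about 16 s: the lever is swung back, one lid was drawn out and pressed flat on the tub with about 18 N, the next lid is up at the mouth, and no other object was touched that I could tell.

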